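# Close the photometer and hold its filter cell home

### The arm

A 6-joint arm with a two-finger parallel gripper is mounted at the origin on the work surface. World frame = base frame: x ahead of the robot, y to its left, z up, the work surface at z = 0. Lengths are in m, angles in rad, forces in N, time in s.
With the tool pointing down it reaches from about 0.375 to 0.9 m from the base axis. Payload 3.1 kg.
Tool frame: the origin (TCP) lies where the fingers leave the gripper's body, on its centre line; the fingertips stand manip.tip_reach ahead of it and the grasp point (between the pads) lies 54 mm ahead of it (manip.tip_reach is the distance from the TCP to the fingertips, in m); z points along the fingers, y is the direction in which the jaws open and shut (so a half turn about z gives the same grasp; the last joint's range is limited). The gripper opens to 85 mm and grips with 20 to 120 N. Pads are 22 mm wide; open, the fingers measure 114 mm over their backs; the gripper's body (76 mm by 85 mm) begins 54 mm behind the grasp point. The pads swing forward as they close: fully open they stand 13 mm farther back than shut.
Start: joints at [1.089, 0.527, 1.433, -0, 1.181, -0.178], TCP at [0.186, 0.597, 0.304] pointing down, gripper open.
Joint ranges: [-3.08, 3.08], [-0.75, 2.2], [0.22, 2.44], [-1.43, 4.57], [0, 2.65], [-2.85, 2.85]. Speed limits (rad/s): [2.79, 2.79, 3.14, 3.14, 3.14, 3.14].

### API

Orientations are given as a unit quaternion [x, y, z, w].
In Python, from station import manip, cams, order gives the robot as it stands. The module is installed in compiled form; this text tells all that it offers.
- The arm moves only by the tool drive_tool, never from a script. Its arguments are lists of equal length, an entry for each row: "linear": the shift along the tool's x, y, z in mm, a list of three; "rot": the turn, a rotation vector about the tool's x, y, z in degrees, a list of three; "hand": the finger opening in mm, from 0 to 85.4. A call has 1 to 20 rows; each row shifts and turns the pose as measured when the row begins, along the tool's axes as they then stand; what a row does not reach is not made up. A row lasts 1/12 s, in which the tool goes at most 41.7 mm and 7.16 degrees, less where a joint would pass 70% of its speed; a pose out of reach is approached as far as the arm can. A call with a gripper value outside its range is refused whole. The fingers move at their own pace and stop on an object; "force" is the grip in N (left out, the last holds). Time passes only in rows, so rows that do not move let the fingers close. It gives the time, the measured TCP pose, the force and the opening at its end, in the units of the state.
- manip.sense(): the state, without advancing time (a new reading comes with each control period).
- cams.snapshot(name): name is "scene" or "side" or "wrist"; returns the picture (384x512x3 uint8, red, green, blue); there is no depth.
- cams.camera_model(name): a dict with "vfov" (degrees; the focal length in pixels is half the picture's height over the tangent of half this angle, whatever the lens; pixels are square), "cx", "cy" (the principal point, pixels), "rvec" (rotation vector, rad) and "tvec" (3), from world to camera coordinates, as OpenCV has them. Camera axes: x right, y down, z forward; pixel columns grow to the right and rows downward; lengths in m; the calibration is good to about 2 mm. A picture is of the moment at which its call begins: read the wrist's pose just before it. camera_model takes no time and is no camera call; for the wrist camera it gives the pose at the moment of the call.
- order.sign_off(): hands the job in, once; it reports no verdict.
Trained networks look in the newest picture that a camera, given by its name, has taken for a name from the list of things; names that differ only in an ending like _2 or _b are one class to them, and where a whole thing is asked for, a point or a joint stands for the part that bears it (a point fixed in the world has none). Each returns a list of dicts, best first, with "score" (0 to 1); they miss things now and then, are a little off and sometimes report something else, mostly with a low value. They report only what shows in the picture. A call takes as long as a camera call. They do not tell look-alikes from the thing itself.
- cams.regions_of(label, camera): "pixels" (384x512 bool, what is visible of it) and "rect" ([left, top, right, bottom] in pixels, round what is visible of it).
- cams.spot_point(label, camera): "at" ([column, row] in pixels: a listed point, or the origin of a listed thing).
The state is a dict: "t": time; "q": joint angles; "qd": joint speeds; "tau": joint torques, N m; "tcp_pos": TCP position; "tool_rot": TCP orientation; "force": force on the tool from outside, world axes, zero at the start; "ft_torque": the same for the moment, N m; "finger_gap": opening from 0.0 (shut) to 1.0 (fully open).
Only numpy, scipy, OpenCV 4.12 (cv2) and the standard library are available. Lean on these libraries where they do the work, as an engineer would, in place of code of your own. Each camera call takes 0.05 s, during which the arm holds its last target. There are 200 camera calls.

### The job

Get the benchtop photometer ready for a reading: first press the sample lid shut until it snaps past its detent. Then take the knurled filter cell that rests on the sprung port beside the lid, turn it until its hidden keyways drop over the pins (clockwise from above finds them soonest), and push it fully home. The spring would lift it again, so finish while your fingers still hold the filter cell pushed home; leave the lid shut and do not knock over or push away the glassware and the tip box around the photometer.

Things in the scene. Friction and masses are not known exactly. Their poses are not given: they have to be found in the camera images.
- reader: the photometer, a white box 200 (x) x 300 (y) x 85 mm high, fixed to the bench; origin at the centre of its underside, z up, its front (small dark display) faces its own -x. On its top: the sample lid on its left half (+y) and the filter port on its right half (-y)
- lid (a joint): angle of the sample lid, rad: 0 = shut, flat on the box top; grows as it opens; starts at 0.45 to 0.85. A friction hinge: it stays where it is left and moves with 1 to 3 N at the front edge. At about 0.1 rad it meets a sprung detent and must be pressed firmly, 7 to 15 N, near the front edge; it then snaps to 0 and stays
- lid_hinge (a point): hinge line of the lid at its middle; the hinge runs along the reader's y axis, on the far (+x) side of the lid, at the height of the box top (85 mm). Its own axes turn with the lid
- lid_press (a point): the place to press: on the lid's top face, on its centre line, 12 mm from the free front edge, 113 mm from the hinge (12 mm above the hinge line when shut). The lid, a grey plate 125 x 110 x 12 mm, reaches from the hinge towards the reader's -x; open, its front edge is highest. Its z axis is normal to the lid's top face
- port (a point): centre of the upper face of the steel port flange, 62 mm across, 6 mm above the box top (91 mm above the bench); axes of the reader, z up. On it a spigot 34 mm across, 24 mm high, with three radial pins (directions unknown) and a sprung seat on top, all hidden under the filter cell. The seat pushes the cell up with 3 N at the start, 6 N when home, and lifts it again if let go
- collar: the filter cell, loose, upright on the port's sprung seat; 50 mm tall, 150 g. Origin at the centre of its lower rim, z up its axis. Dark skirt 54 mm across, knurled head above (collar_head). The origin starts 11 mm above port; pushed straight down it meets the pins at 9 mm; fully home, its lower rim rests on the flange (origin at port)
- collar_head (a point): middle of the filter cell's knurled head, on its axis, 39 mm above its origin. The head is a solid aluminium cylinder 56 mm across, from 28 to 50 mm above the origin, dark glass window on top. Three like keyways, 120 degrees apart, are hidden in the skirt: turned clockwise from above by 20 to 70 degrees from the start they meet the pins, with about 8 degrees of play each way
- jar: a closed glass jar with black lid, 64 mm across, 100 mm tall, standing left of the photometer; origin at the centre of its underside. Leave it alone
- beaker: an open glass beaker, 66 mm across, 85 mm tall, standing right of the photometer; origin at the centre of its underside. Leave it alone
- tipbox: a box of pipette tips, blue with clear lid, 85 x 120 x 63 mm, standing behind the photometer; origin at the centre of its underside. Leave it alone
Things that resemble listed ones, but are neither listed nor needed, are in the scene too. Leave any red look-alike of the collar alone.

How it is judged:
By the outcome, as a careful person would: the job done as asked, in the order asked, and still so for the second after the job is handed in, while the arm keeps its last pose, push and grip.
It also fails if it takes over 67 s, if anything falls off the work surface, if the arm or the gripper's body presses on something with over 40 N, if the wrist force passes 120 N, or if a joint passes its speed limit or range.

## Working session

There is one attempt and no reset: what is moved stays moved. The work goes in short steps, Python scripts to look and compute and a tool call to move; the robot and the scene stay as the last step left them, time stands still between calls to the robot, and variables do not carry over. Pictures are saved under pics/ and viewed, about 8 in all and at most 12, crops included, and the job is handed in when it is done.

Besides the shell and the picture viewer there is one more tool, called by a JSON object that holds its "fn" and its "kwargs". drive_tool: Moves the arm, as the interface text tells. Its arguments: {"type":"object","properties":{"linear":{"type":"array","items":{"type":"array","items":{"type":"number"}}},"rot":{"type":"array","items":{"type":"array","items":{"type":"number"}}},"hand":{"type":"array","items":{"type":"number"}},"force":{"type":"number"}},"required":["linear","rot","hand"]}

```bash
mkdir -p pics
cat > h.py <<'E'
import numpy as np, cv2
from station import manip, cams, order
from scipy.spatial.transform import Rotation as R
def model(n):
    m=cams.camera_model(n); f=192/np.tan(np.radians(m['vfov'])/2)
    return np.array([[f,0,m['cx']],[0,f,m['cy']],[0,0,1]]),np.array(m['rvec'],float),np.array(m['tvec'],float)
def proj(n,P): 
    K,r,t=model(n); return cv2.projectPoints(np.array(P,float).reshape(-1,1,3),r,t,K,None)[0][:,0]
def ray(n,uv):
    K,r,t=model(n); Rm=cv2.Rodrigues(r)[0]
    d=Rm.T@np.linalg.inv(K)@[uv[0],uv[1],1]; return -Rm.T@t,d/np.linalg.norm(d)
def atz(n,uv,z):
    c,d=ray(n,uv); return c+d*(z-c[2])/d[2]
def tri(obs):
    A=np.zeros((3,3));b=np.zeros(3);res=[]
    for n,uv in obs:
        c,d=ray(n,uv);M=np.eye(3)-np.outer(d,d);A+=M;b+=M@c
    X=np.linalg.solve(A,b)
    return X,[np.linalg.norm(proj(n,X)[0]-uv) for n,uv in obs]
def save(img,name): cv2.imwrite('pics/'+name,img[:,:,::-1])
E
python3 - <<'E'
from h import *
np.set_printoptions(precision=3,suppress=True)
ims=[]
for n in ['scene','side']:
    im=cams.snapshot(n); ims.append(im); print(n,'cam',ray(n,[256,192])[0], ray(n,[256,192])[1])
    for l in ['reader','lid_hinge','lid_press','port','collar','collar_head','jar','beaker','tipbox']:
        print(l,[(np.round(d['at']).tolist(),round(d['score'],2)) for d in cams.spot_point(l,n)][:4])
save(cv2.resize(ims[0],(800,600)),'a.png'); save(cv2.resize(ims[1],(800,600)),'b.png')
print(manip.tip_reach, manip.sense())
E
```

```text
scene cam [1.279 0.562 0.609] [-0.668 -0.539 -0.513]
reader [([279.0, 212.0], 0.84), ([308.0, 172.0], 0.48)]
lid_hinge [([294.0, 211.0], 0.88)]
lid_press [([311.0, 174.0], 0.91)]
port [([259.0, 180.0], 0.88)]
collar [([213.0, 224.0], 0.84), ([260.0, 176.0], 0.79)]
collar_head [([256.0, 165.0], 0.71), ([212.0, 216.0], 0.56)]
jar [([351.0, 244.0], 0.81)]
beaker [([216.0, 183.0], 0.56)]
tipbox [([251.0, 258.0], 0.56)]
side cam [ 0.305 -0.838  0.657] [ 0.317  0.793 -0.521]
reader [([204.0, 227.0], 0.8)]
lid_hinge [([214.0, 177.0], 0.94)]
lid_press [([176.0, 158.0], 0.9)]
port [([217.0, 215.0], 0.65), ([216.0, 210.0], 0.42), ([275.0, 201.0], 0.31)]
collar [([215.0, 207.0], 0.76), ([289.0, 241.0], 0.63)]
collar_head [([295.0, 230.0], 0.72), ([177.0, 179.0], 0.54)]
jar [([176.0, 181.0], 0.77)]
beaker [([242.0, 312.0], 0.61)]
tipbox [([277.0, 202.0], 0.67), ([206.0, 226.0], 0.6), ([216.0, 214.0], 0.52)]
0.0726 {'t': 1.0, 'q': array([ 1.089,  0.527,  1.433,  0.   ,  1.181, -0.178]), 'qd': array([-0.001,  0.003,  0.   , -0.   ,  0.   ,  0.001]), 'tau': array([  0.001, -44.233, -17.842,  -0.   ,   0.001,  -0.   ]), 'tcp_pos': array([0.186, 0.597, 0.304]), 'tool_rot': array([ 0.151,  0.989,  0.   , -0.   ]), 'force': array([ 0.903, -0.683, -0.762]), 'ft_torque': array([-0.004,  0.004,  0.026]), 'finger_gap': 0.9988241044955787}
```

View pics/a.png

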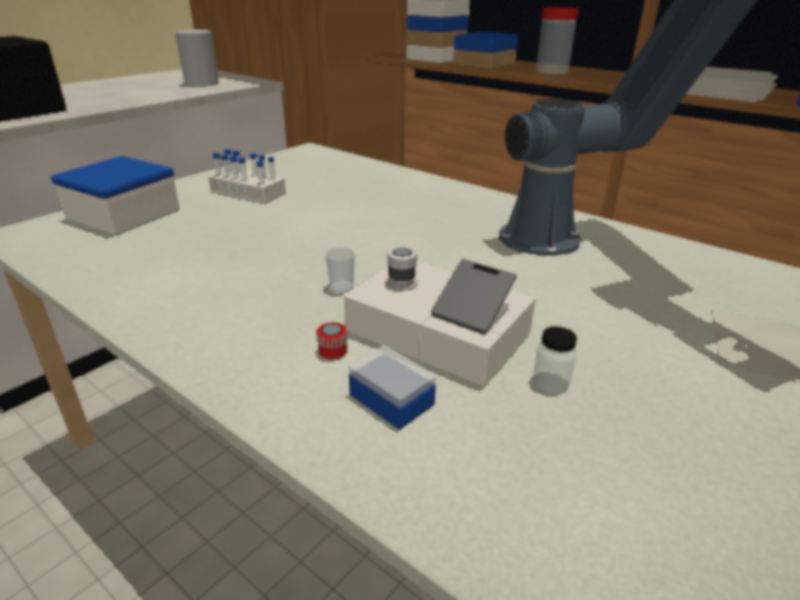

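View pics/b.png

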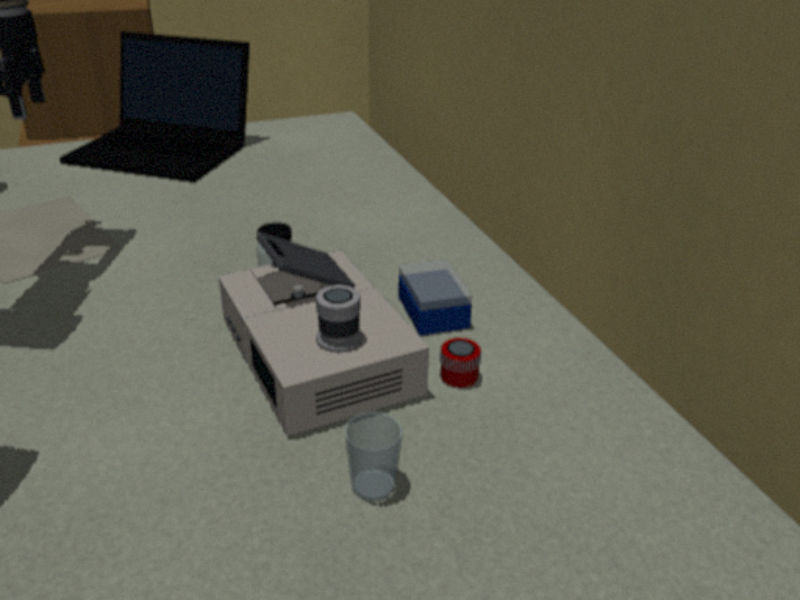

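The filter cell (silver and dark, on the port) is at scene px (257,170) and side px (216,200). The red look-alike stands on the bench at scene (212,218) and side (294,232), so I choose the silver one on the box. The lid is open, with its front edge towards the robot.

Run:
```python
from h import *
np.set_printoptions(precision=4,suppress=True)
pr=lambda k,o: print(k,*tri(o))
pr('hinge',[('scene',[294,211]),('side',[214,177])])
pr('press',[('scene',[311,174]),('side',[176,158])])
pr('port',[('scene',[259,180]),('side',[217,215])])
pr('collar',[('scene',[260,176]),('side',[215,207])])
pr('jar',[('scene',[351,244]),('side',[176,181])])
print('port z',atz('scene',[259,180],.091),atz('side',[217,215],.091))
print('hinge z',atz('scene',[294,211],.085),atz('side',[214,177],.085))
# box top corners at z=.085 (800px picks)
s=.64
for n,L in [('scene',[(346,295),(422,264),(534,300),(484,352)]),('side',[(222,278),(345,250),(427,347),(287,385)])]:
    print(n,[atz(n,np.array(p)*s,.085)[:2].round(3).tolist() for p in L])
print('red',atz('scene',[213,224],0),'beaker',atz('scene',[216,183],0),atz('side',[242,312],0),'tip',atz('scene',[251,258],0),atz('side',[277,202],0),'jar',atz('scene',[351,244],0))
c=[]
for n,(u,v) in [('scene',(240,195)),('side',(235,205))]:
    im=cams.snapshot(n)[v-75:v+75,u-100:u+100]; c.append(cv2.resize(im,(800,600),interpolation=cv2.INTER_CUBIC))
save(cv2.resize(np.hstack(c),(800,300)),'c.png')
```

```text
hinge [0.5919 0.1424 0.0756] [np.float64(0.9454956594940783), np.float64(1.071427430734096)]
press [0.5016 0.132  0.1476] [np.float64(0.6335632620710869), np.float64(0.7889458206872014)]
port [ 0.5424 -0.0242  0.0875] [np.float64(0.9853479840884983), np.float64(1.441932990019764)]
collar [ 0.5416 -0.0194  0.1034] [np.float64(0.432618895099856), np.float64(0.6300672561442564)]
jar [ 0.5282  0.289  -0.0021] [np.float64(0.5043548489429384), np.float64(0.5128255955460943)]
port z [ 0.5434 -0.0201  0.091 ] [ 0.5426 -0.0327  0.091 ]
hinge z [0.6074 0.1496 0.085 ] [0.5861 0.1299 0.085 ]
scene [[0.646, -0.077], [0.455, -0.045], [0.437, 0.2], [0.635, 0.215]]
side [[0.427, 0.183], [0.627, 0.206], [0.644, -0.087], [0.455, -0.103]]
red [ 0.7049 -0.0597  0.    ] beaker [ 0.527  -0.2233  0.    ] [ 0.5288 -0.2207  0.    ] tip [0.7471 0.1186 0.    ] [0.7376 0.1009 0.    ] jar [0.5326 0.2896 0.    ]
```

View pics/c.png

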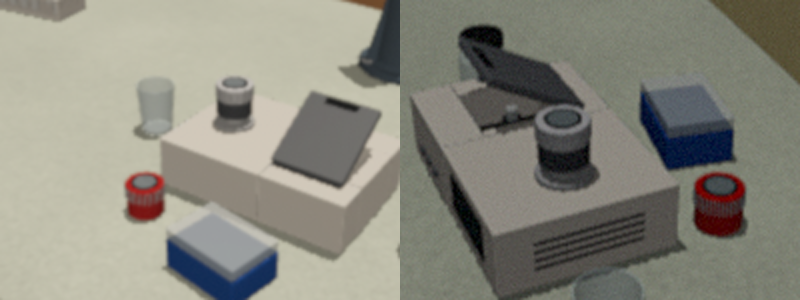

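The crop confirms it: the silver-and-dark cell is on the port, and the red one is on the bench near scene (212,218). Next I go above the lid with the fingers shut.

{"fn": "drive_tool", "kwargs": {"linear": [[-29.5,-23.3,0],[-29.5,-23.3,0],[-29.5,-23.3,0],[-29.5,-23.3,0],[-29.5,-23.3,0],[-29.5,-23.3,0],[-29.5,-23.3,0],[-29.5,-23.3,0],[-29.5,-23.3,0],[-29.5,-23.3,0],[-29.5,-23.3,0],[-29.5,-23.3,0],[-29.5,-23.3,0],[-29.5,-23.3,0],[-29.5,-23.3,0],[0,0,0],[0,0,0]], "rot": [[0,0,0],[0,0,0],[0,0,0],[0,0,0],[0,0,0],[0,0,0],[0,0,0],[0,0,0],[0,0,0],[0,0,0],[0,0,0],[0,0,0],[0,0,0],[0,0,0],[0,0,0],[0,0,0],[0,0,0]], "hand": [0,0,0,0,0,0,0,0,0,0,0,0,0,0,0,0,0], "force": 40}}

```text
t: 2.52
tcp_pos: [0.5227, 0.1131, 0.3047]
tool_rot: [0.148, 0.989, 0.005, 0.006]
force: [-0.6, 0.3, 0.2]
finger_gap: 0.0
```

Run:
```python
from h import *
np.set_printoptions(precision=4,suppress=True)
s=manip.sense(); print(s['t'],s['q'],s['tcp_pos'],s['tool_rot'],s['force'],s['finger_gap'],manip.tip_reach)
im=cams.snapshot('wrist')
for l in ['lid_hinge','lid_press','port','collar','collar_head']:
    print(l,[(np.round(d['at'],1).tolist(),round(d['score'],2)) for d in cams.spot_point(l,'wrist')][:3])
print(ray('wrist',[256,192]))
for k,P in dict(hinge=[.597,.14,.085],press=[.503,.132,.148],head=[.542,-.022,.152]).items(): print(k,proj('wrist',P)[0])
save(im,'d.png')
```

```text
2.5167 [ 0.0006  0.4008  1.6661  0.0094  1.0605 -1.2777] [0.5227 0.1131 0.3047] [0.148  0.989  0.0051 0.0064] [-0.5846  0.3497  0.2429] 0.00025171299698205715 0.0726
lid_hinge [([291.5, 236.4], 0.94)]
lid_press [([265.5, 164.2], 0.96)]
port []
collar [([112.0, 241.1], 0.81)]
collar_head [([166.7, 333.1], 0.65)]
(array([0.4459, 0.1384, 0.3737]), array([ 0.3097, -0.0659, -0.9485]))
hinge [292.8072 237.5787]
press [261.871 167.689]
head [ 88.3963 269.7761]
```

View pics/d.png

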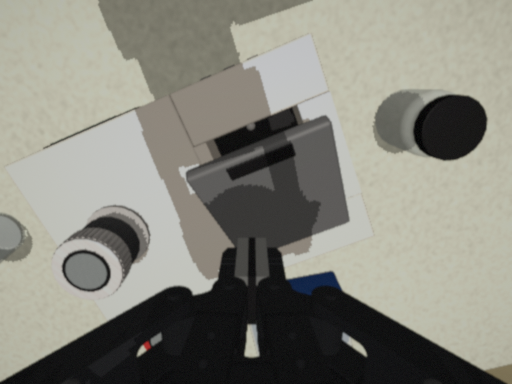

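The wrist view agrees with the estimates: lid press at (265,164), cell head at (92,265). I shift over the press point, go down, then follow the lid's arc.

{"fn": "drive_tool", "kwargs": {"linear": [[12.5,6,15],[12.5,6,25],[0,0,25],[0,0,5],[2,-0.6,5],[2,-0.6,5],[2,-0.6,5],[2,-0.6,5],[2,-0.6,5],[2,-0.6,5],[0,0,0]], "rot": [[0,0,0],[0,0,0],[0,0,0],[0,0,0],[0,0,0],[0,0,0],[0,0,0],[0,0,0],[0,0,0],[0,0,0],[0,0,0]], "hand": [0,0,0,0,0,0,0,0,0,0,0]}}

```text
t: 3.73
tcp_pos: [0.4888, 0.1424, 0.2064]
tool_rot: [0.14, 0.99, 0.006, 0.013]
force: [-0.6, -0.0, -0.5]
finger_gap: 0.001
```

Run:
```python
from h import *
np.set_printoptions(precision=4,suppress=True)
s=manip.sense(); print(s['q'],s['force'])
ims=[]
for n in ['scene','side']:
    im=cams.snapshot(n); u,v=proj(n,s['tcp_pos']-[0,0,.07])[0].astype(int); print(n,u,v)
    im=im.copy(); ims.append(cv2.resize(im[v-60:v+60,u-80:u+80],(400,300),interpolation=cv2.INTER_CUBIC))
    print([(np.round(d['at'],1).tolist(),round(d['score'],2)) for d in cams.spot_point('lid_press',n)][:3])
save(np.hstack(ims),'e.png')
```

```text
[ 0.0604  0.5155  1.8294  0.0106  0.7686 -1.2378] [-0.6115 -0.0347 -0.4901]
scene 316 176
[([310.6, 178.4], 0.72)]
side 170 161
[([171.4, 166.5], 0.69)]
```

View pics/e.png

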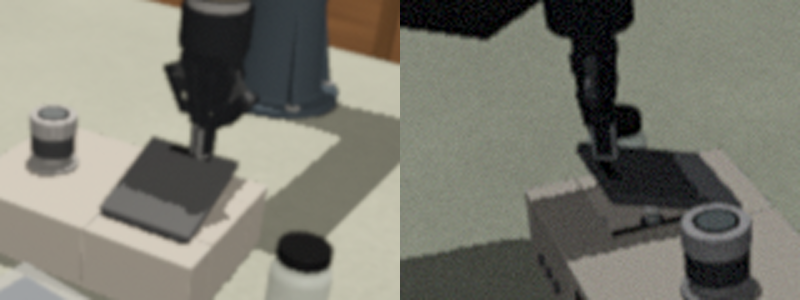

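The fingertips rest on the lid's front edge, slightly left of centre. I continue down, drifting towards the centre line.

{"fn": "drive_tool", "kwargs": {"linear": [[0,-3,4],[0,-3,4],[0,-3,4],[0.5,-2,4],[0.5,0,4],[0.5,0,4],[0,0,0]], "rot": [[0,0,0],[0,0,0],[0,0,0],[0,0,0],[0,0,0],[0,0,0],[0,0,0]], "hand": [0,0,0,0,0,0,0]}}

```text
t: 4.52
tcp_pos: [0.4864, 0.1312, 0.1813]
tool_rot: [0.14, 0.99, 0.007, 0.015]
force: [0.8, 0.3, 0.1]
finger_gap: 0.001
```

{"fn": "drive_tool", "kwargs": {"linear": [[0,0,3],[0,0,3],[0,0,3]], "rot": [[0,0,0],[0,0,0],[0,0,0]], "hand": [0,0,0]}}

```text
t: 4.77
tcp_pos: [0.4855, 0.1312, 0.1738]
tool_rot: [0.14, 0.99, 0.006, 0.014]
force: [-2.3, -0.6, 1.0]
finger_gap: 0.006
```

{"fn": "drive_tool", "kwargs": {"linear": [[0,0,2.5],[0,0,2.5],[0,0,2.5]], "rot": [[0,0,0],[0,0,0],[0,0,0]], "hand": [0,0,0]}}

```text
t: 5.02
tcp_pos: [0.4855, 0.1314, 0.1687]
tool_rot: [0.139, 0.99, 0.006, 0.014]
force: [-10.3, -1.6, 45.1]
finger_gap: -0.003
```

Run:
```python
from h import *
s=manip.sense(); print(s['q'],s['force'],s['tcp_pos'])
ims=[]
for n in ['scene','side']:
    im=cams.snapshot(n); u,v=proj(n,s['tcp_pos']-[0,0,.07])[0].astype(int)
    ims.append(cv2.resize(im[v-60:v+60,u-80:u+80],(400,300),interpolation=cv2.INTER_CUBIC))
save(np.hstack(ims),'f.png')
```

```text
[ 0.03834052  0.5774965   1.87078072  0.01209595  0.66395736 -1.26260778] [-10.31753344  -1.58817176  45.13229254] [0.48548664 0.1313762  0.16865923]
```

View pics/f.png

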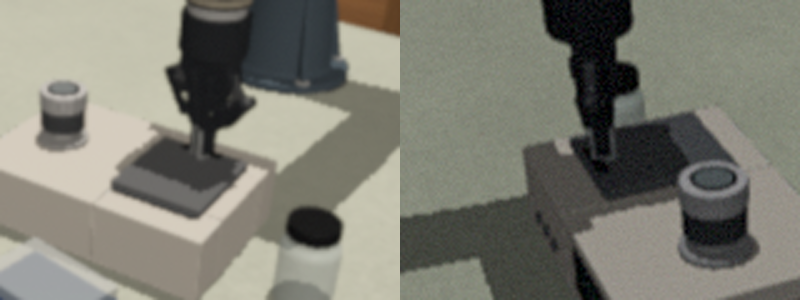

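The lid is flat at 45 N with the tips at 96 mm, so it is shut. I lift and go to view the cell, straightening a small tool tilt and opening the fingers.

{"fn": "drive_tool", "kwargs": {"linear": [[0,0,-5],[0,0,-25],[0,0,-35],[0,0,-35],[0,0,-20],[-9,-23,0],[-9,-23,0],[-9,-23,0],[-9,-23,0],[-9,-23,0],[-9,-23,0],[0,0,0],[0,0,0]], "rot": [[0,0,0],[0,0,0],[0,0,0],[0,0,0],[0,0,0],[0.9,1.5,0],[0,0,0],[0,0,0],[0,0,0],[0,0,0],[0,0,0],[0,0,0],[0,0,0]], "hand": [0,0,0,0,0,85,85,85,85,85,85,85,85]}}

```text
t: 6.2
tcp_pos: [0.5008, -0.0224, 0.295]
tool_rot: [0.137, 0.991, 0.0, 0.006]
force: [0.7, 0.3, 0.5]
finger_gap: 0.995
```

Run:
```python
from h import *
np.set_printoptions(precision=4,suppress=True)
s=manip.sense(); print(s['t'],s['q'],s['tcp_pos'],s['tool_rot'],R.from_quat(s['tool_rot']).as_matrix(),s['force'],s['finger_gap'])
im=cams.snapshot('wrist')
for l in ['lid_hinge','lid_press','port','collar','collar_head']:
    print(l,[(np.round(d['at'],1).tolist(),round(d['score'],2)) for d in cams.spot_point(l,'wrist')][:3])
for k,P in dict(head=[.542,-.022,.152]).items(): print(k,proj('wrist',P)[0])
save(im,'g.png')
for n in ['scene','side']:
    cams.snapshot(n); print([(np.round(d['at'],1).tolist(),round(d['score'],2)) for l in('lid_press','collar_head') for d in cams.spot_point(l,n)])
```

```text
6.2 [-0.2691  0.3706  1.7545  0.0028  1.0043 -1.567 ] [ 0.5008 -0.0224  0.295 ] [0.1367 0.9906 0.0004 0.0062] [[-0.9625  0.2709  0.0124]
 [ 0.2709  0.9626 -0.0009]
 [-0.0122  0.0025 -0.9999]] [0.662  0.3143 0.4712] 0.9951843558476468
lid_hinge [([436.6, 224.4], 0.93)]
lid_press []
port []
collar [([256.4, 225.6], 0.71), ([270.3, 305.4], 0.62)]
collar_head [([257.3, 247.1], 0.76), ([276.2, 324.1], 0.71)]
head [262.9646 252.9317]
[([310.9, 188.5], 0.68), ([212.9, 215.3], 0.84), ([255.3, 164.1], 0.59)]
[([170.1, 179.4], 0.65), ([296.4, 228.9], 0.64), ([218.8, 194.9], 0.58)]
```

View pics/g.png

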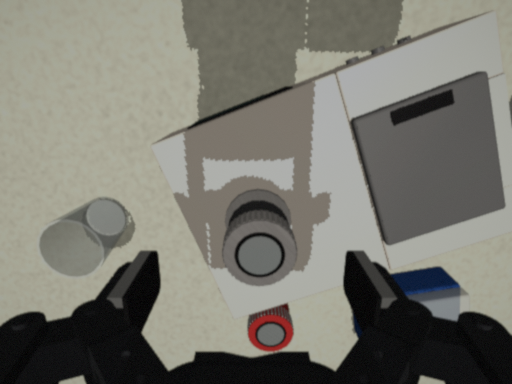

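Lid is shut. The cell's window centre is at (260,254), and the red one at (271,334) must be avoided.

Run:
```python
from h import *
np.set_printoptions(precision=4,suppress=True)
print(atz('wrist',[260,254],.152),atz('wrist',[257.3,247.1],.141),atz('wrist',[260.5,251],.152),tri([('scene',[255.3,164.1]),('side',[218.8,194.9]),('wrist',[257.3,247.1])]))
c,d=ray('wrist',[271,334]); print('red top',atz('wrist',[271,334],.05))
```

```text
[ 0.5426 -0.0251  0.152 ] [ 0.5423 -0.0269  0.141 ] [ 0.5403 -0.0241  0.152 ] (array([ 0.5461, -0.0306,  0.1388]), [np.float64(1.0897005327121065), np.float64(1.197366513367025), np.float64(5.133946900602862)])
red top [ 0.7087 -0.0529  0.05  ]
```

{"fn": "drive_tool", "kwargs": {"linear": [[-10,2,0],[-15,3,0],[-15,3,0],[0,0,15],[0,0,25],[0,0,10],[0,0,0]], "rot": [[0,0.7,0],[0,0,0],[0,0,0],[0,0,0],[0,0,0],[0,0,0],[0,0,0]], "hand": [85,85,85,85,85,85,85]}}

```text
t: 7.38
tcp_pos: [0.5445, -0.0237, 0.2456]
tool_rot: [0.135, 0.991, 0.001, 0.003]
force: [-0.2, 0.8, -0.0]
finger_gap: 0.995
```

Run:
```python
from h import *
np.set_printoptions(precision=4,suppress=True)
s=manip.sense(); M=R.from_quat(s['tool_rot']).as_matrix(); print(s['tcp_pos'],M)
print('tool-frame delta mm',M.T@(np.array([.5425,-.0255,.192])-s['tcp_pos'])*1e3)
```

```text
[ 0.5445 -0.0237  0.2456] [[-0.9637  0.267   0.006 ]
 [ 0.267   0.9637  0.0007]
 [-0.0056  0.0023 -1.    ]]
tool-frame delta mm [ 1.7468 -2.3646 53.5665]
```

{"fn": "drive_tool", "kwargs": {"linear": [[1.7,-2.4,10],[0,0,20],[0,0,15],[0,0,8],[0,0,0],[0,0,0],[0,0,0],[0,0,0],[0,0,0],[0,0,0],[0,0,0],[0,0,0]], "rot": [[0,0,0],[0,0,0],[0,0,0],[0,0,0],[0,0,0],[0,0,0],[0,0,0],[0,0,0],[0,0,0],[0,0,0],[0,0,0],[0,0,0]], "hand": [85,85,85,85,85,50,50,50,50,50,50,50], "force": 40}}

```text
t: 8.38
tcp_pos: [0.5451, -0.0264, 0.1967]
tool_rot: [0.134, 0.991, -0.0, 0.007]
force: [-0.8, -0.9, -2.5]
finger_gap: 0.644
```

Run:
```python
from h import *
np.set_printoptions(precision=4,suppress=True)
s=manip.sense(); print(s['force'],s['ft_torque'],s['finger_gap']*85.4)
ims=[]
for n in ['scene','side']:
    im=cams.snapshot(n); u,v=proj(n,s['tcp_pos']-[0,0,.05])[0].astype(int)
    ims.append(cv2.resize(im[v-45:v+45,u-60:u+60],(400,300),interpolation=cv2.INTER_CUBIC))
save(np.hstack(ims),'i.png')
```

```text
[-0.8479 -0.9418 -2.4719] [-0.1195  0.0487 -0.0231] 55.02438951009399
```

View pics/i.png

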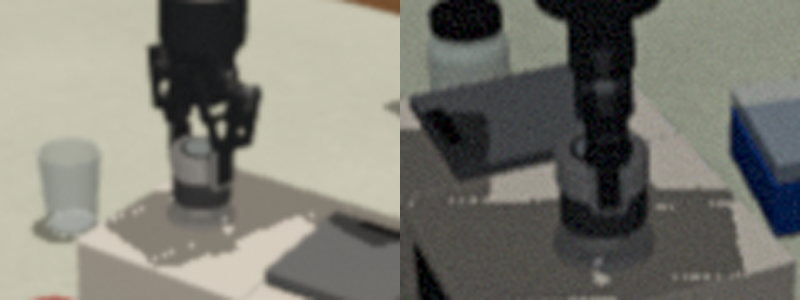

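The cell is gripped at 55 mm. I firm up the grip and press down to the pins.

{"fn": "drive_tool", "kwargs": {"linear": [[0,0,0],[0,0,1],[0,0,1],[0,0,1],[0,0,1]], "rot": [[0,0,0],[0,0,0],[0,0,0],[0,0,0],[0,0,0]], "hand": [50,50,50,50,50], "force": 70}}

```text
t: 8.9
tcp_pos: [0.5453, -0.0264, 0.1937]
tool_rot: [0.134, 0.991, -0.0, 0.007]
force: [-3.4, 0.5, 8.8]
finger_gap: 0.636
```

{"fn": "drive_tool", "kwargs": {"linear": [[0,0,0.8],[0,0,0.8],[0,0,0.8],[0,0,0.8]], "rot": [[0,0,5],[0,0,5],[0,0,5],[0,0,5]], "hand": [50,50,50,50]}}

```text
t: 9.23
tcp_pos: [0.5453, -0.0277, 0.1921]
tool_rot: [0.309, 0.951, -0.001, 0.008]
force: [-2.2, -0.9, 2.1]
finger_gap: 0.636
```

{"fn": "drive_tool", "kwargs": {"linear": [[0,0,0.6],[0,0,0.6],[0,0,0.6],[0,0,0.6]], "rot": [[0,0,4],[0,0,4],[0,0,4],[0,0,4]], "hand": [50,50,50,50]}}

```text
t: 9.57
tcp_pos: [0.5443, -0.0286, 0.1905]
tool_rot: [0.444, 0.896, -0.001, 0.007]
force: [-3.9, -1.9, 10.4]
finger_gap: 0.636
```

{"fn": "drive_tool", "kwargs": {"linear": [[0,0,1.2],[0,0,1.2]], "rot": [[0,0,0],[0,0,0]], "hand": [50,50]}}

```text
t: 9.73
tcp_pos: [0.5441, -0.0288, 0.1903]
tool_rot: [0.444, 0.896, -0.002, 0.008]
force: [-2.7, -0.0, 9.9]
finger_gap: 0.636
```

{"fn": "drive_tool", "kwargs": {"linear": [[0,0,0.6],[0,0,0.6],[0,0,0.6]], "rot": [[0,0,4],[0,0,4],[0,0,4]], "hand": [50,50,50]}}

```text
t: 9.98
tcp_pos: [0.5436, -0.0295, 0.1915]
tool_rot: [0.528, 0.849, -0.005, 0.009]
force: [-3.5, 0.0, 17.6]
finger_gap: 0.638
```

Run:
```python
from h import *
np.set_printoptions(precision=4,suppress=True)
s=manip.sense(); print(s['q'],s['force'],s['ft_torque'],R.from_quat(s['tool_rot']).as_matrix()[:,2])
ims=[]
for n in ['scene','side']:
    im=cams.snapshot(n); u,v=proj(n,s['tcp_pos']-[0,0,.06])[0].astype(int)
    ims.append(cv2.resize(im[v-30:v+30,u-40:u+40],(400,300),interpolation=cv2.INTER_CUBIC))
save(np.hstack(ims),'j.png')
```

```text
[-0.2534  0.5791  1.7428 -0.0201  0.8048 -0.697 ] [-3.4877  0.0238 17.6409] [0.0096 0.4988 0.2207] [ 0.0109 -0.0178 -0.9998]
```

View pics/j.png

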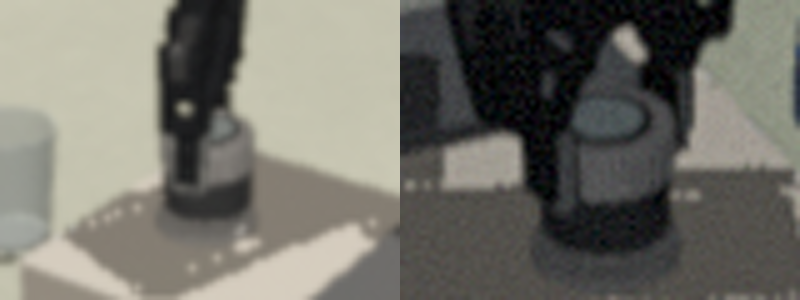

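The side view shows the cell slightly tilted, with a 0.5 Nm moment. The drift of the TCP while turning means I gripped about 3.5 mm off the axis along tool x, so the cell orbited and wedged. I release, re-centre and level the tool, then regrip.

{"fn": "drive_tool", "kwargs": {"linear": [[0,0,0],[0,0,0],[0,0,0],[0,0,-1],[2,0.4,-1],[2,0.4,0],[0,0,0]], "rot": [[0,0,0],[0,0,0],[0,0,0],[0,0,0],[0,1.2,0],[0,0,0],[0,0,0]], "hand": [85,85,85,85,85,85,85]}}

```text
t: 10.67
tcp_pos: [0.5449, -0.0245, 0.1947]
tool_rot: [0.53, 0.848, 0.005, 0.002]
force: [-1.0, -0.5, 0.2]
finger_gap: 0.994
```

Run:
```python
from h import *
np.set_printoptions(precision=4,suppress=True)
s=manip.sense(); M=R.from_quat(s['tool_rot']).as_matrix(); print(s['tcp_pos'],M,s['force'],s['ft_torque'],s['finger_gap'])
print('tool-frame delta mm',M.T@(np.array([.5425,-.0255,.194])-s['tcp_pos']-.054*(M[:,2]+[0,0,1]))*1e3)
cams.snapshot('side');cams.snapshot('scene')
for n in ['side','scene']:
  for l in ['collar_head','collar']: print(n,l,[(np.round(d['at'],1).tolist(),round(d['score'],2)) for d in cams.spot_point(l,n)][:3])
```

```text
[ 0.5449 -0.0245  0.1947] [[-0.4373  0.8993  0.0085]
 [ 0.8993  0.4373  0.0055]
 [ 0.0012  0.01   -0.9999]] [-1.0477 -0.4901  0.2066] [ 0.049  -0.0098  0.0073] 0.9939057571925302
tool-frame delta mm [ 0.073  -3.1917  0.7189]
side collar_head [([294.6, 228.7], 0.91), ([219.5, 194.4], 0.74)]
side collar [([217.5, 208.3], 0.89), ([291.3, 242.6], 0.57)]
scene collar_head [([211.5, 215.7], 0.81), ([257.2, 163.2], 0.62), ([259.9, 179.8], 0.2)]
scene collar [([212.0, 227.0], 0.86), ([259.0, 175.5], 0.71)]
```

{"fn": "drive_tool", "kwargs": {"linear": [[0,-3.5,0.5],[0,0,0],[0,0,0],[0,0,0],[0,0,0],[0,0,0],[0,0,0]], "rot": [[0.6,0,0],[0,0,0],[0,0,0],[0,0,0],[0,0,0],[0,0,0],[0,0,0]], "hand": [85,85,50,50,50,50,50], "force": 50}}

```text
t: 11.55
tcp_pos: [0.5418, -0.0264, 0.1948]
tool_rot: [0.53, 0.848, -0.0, -0.0]
force: [0.3, -0.2, 0.4]
finger_gap: 0.636
```

```bash
cat > st.py <<'E'
from h import *
np.set_printoptions(precision=4,suppress=True)
s=manip.sense(); M=R.from_quat(s['tool_rot']).as_matrix(); z=M[:,2]
print('t',round(s['t'],2),'tcp',s['tcp_pos'],'z',z[:2],'yaw',round(np.degrees(np.arctan2(M[1,1],M[0,1])),1),'F',s['force'],'T',s['ft_torque'],'gap',round(s['finger_gap']*85.4,1))
print('grasp',s['tcp_pos']+.054*z,'level: rx',np.degrees(z@M[:,1]*1),'ry',np.degrees(-(z[:2]@M[:2,0])))
E
python3 st.py
```

```text
t 11.55 tcp [ 0.5418 -0.0264  0.1948] z [-0.0006 -0.0003] yaw 25.9 F [ 0.2831 -0.1891  0.4391] T [0.0032 0.059  0.003 ] gap 54.3
grasp [ 0.5418 -0.0264  0.1408] level: rx 8.454958096873822e-18 ry -0.002480647058712607
```

Clean grip: level and no side force. Press gently and feel.

{"fn": "drive_tool", "kwargs": {"linear": [[0,0,0.7],[0,0,0.7],[0,0,0.7],[0,0,0.7]], "rot": [[0,0,0],[0,0,0],[0,0,0],[0,0,0]], "hand": [50,50,50,50], "force": 70}}

```text
t: 11.88
tcp_pos: [0.5418, -0.0264, 0.1932]
tool_rot: [0.53, 0.848, -0.0, 0.0]
force: [-1.4, 1.4, 10.2]
finger_gap: 0.637
```

```bash
python3 st.py
```

```text
t 11.88 tcp [ 0.5418 -0.0264  0.1932] z [-0.0002 -0.0006] yaw 25.9 F [-1.4213  1.4133 10.2466] T [ 0.0949  0.363  -0.0199] gap 54.4
grasp [ 0.5418 -0.0265  0.1392] level: rx -5.464734746533215e-18 ry 0.02453371120970695
```

{"fn": "drive_tool", "kwargs": {"linear": [[0,0,0.7],[0,0,0.7],[0,0,0.7]], "rot": [[0,0,0],[0,0,0],[0,0,0]], "hand": [50,50,50]}}

```text
t: 12.13
tcp_pos: [0.5418, -0.0264, 0.1933]
tool_rot: [0.53, 0.848, -0.0, 0.0]
force: [-1.5, 0.3, 5.8]
finger_gap: 0.635
```

```bash
python3 st.py
```

```text
t 12.13 tcp [ 0.5418 -0.0264  0.1933] z [ 0.0005 -0.001 ] yaw 26.0 F [-1.5382  0.3278  5.8251] T [ 0.0828  0.2785 -0.013 ] gap 54.3
grasp [ 0.5418 -0.0264  0.1393] level: rx 8.871844661779146e-18 ry 0.06417465269686964
```

Pins at TCP 193.3 mm. The earlier dip to 190.3 mm was near 37°, so I turn back slowly towards it while pressing.

{"fn": "drive_tool", "kwargs": {"linear": [[0,0,0.8],[0,0,0.8],[0,0,0.8],[0,0,0.8]], "rot": [[0,0,-3],[0,0,-3],[0,0,-3],[0,0,-3]], "hand": [50,50,50,50]}}

```text
t: 12.47
tcp_pos: [0.5425, -0.0263, 0.1921]
tool_rot: [0.435, 0.9, 0.0, 0.002]
force: [-0.8, 0.2, 2.7]
finger_gap: 0.634
```

```bash
python3 st.py
```

```text
t 12.47 tcp [ 0.5425 -0.0263  0.1921] z [ 0.0036 -0.0013] yaw 38.4 F [-0.7622  0.2269  2.7136] T [ 0.1125  0.0798 -0.0349] gap 54.1
grasp [ 0.5427 -0.0264  0.1381] level: rx -2.7986215659964217e-17 ry 0.1864831404430271
```

{"fn": "drive_tool", "kwargs": {"linear": [[0,0,1],[0,0,1],[0,0,1]], "rot": [[0,0,-3],[0,0,0],[0,0,0]], "hand": [50,50,50]}}

```text
t: 12.72
tcp_pos: [0.5425, -0.0263, 0.1894]
tool_rot: [0.41, 0.912, 0.0, 0.002]
force: [-2.1, -1.2, 2.7]
finger_gap: 0.633
```

```bash
python3 st.py
```

```text
t 12.72 tcp [ 0.5425 -0.0263  0.1894] z [ 0.0041 -0.0014] yaw 41.6 F [-2.0654 -1.197   2.6909] T [-0.011   0.1124  0.0089] gap 54.1
grasp [ 0.5427 -0.0264  0.1354] level: rx -1.0496125729414345e-17 ry 0.21481668873612994
```

It is dropping with little force: the keyways have been found. Push home, target about 184 mm.

{"fn": "drive_tool", "kwargs": {"linear": [[0,0,1.2],[0,0,1.2],[0,0,1.2],[0,0,1.2]], "rot": [[0,0,0],[0,0,0],[0,0,0],[0,0,0]], "hand": [50,50,50,50]}}

```text
t: 13.05
tcp_pos: [0.5426, -0.0263, 0.1845]
tool_rot: [0.411, 0.911, 0.0, 0.002]
force: [-0.7, 0.5, 11.3]
finger_gap: 0.633
```

{"fn": "drive_tool", "kwargs": {"linear": [[0,0,1.2],[0,0,1.2],[0,0,1]], "rot": [[0,0,0],[0,0,0],[0,0,0]], "hand": [50,50,50]}}

```text
t: 13.3
tcp_pos: [0.5426, -0.0263, 0.1845]
tool_rot: [0.412, 0.911, -0.0, 0.003]
force: [-2.4, 0.2, 9.3]
finger_gap: 0.632
```

```bash
python3 st.py
```

```text
t 13.3 tcp [ 0.5426 -0.0263  0.1845] z [ 0.0045 -0.0023] yaw 41.4 F [-2.4041  0.1741  9.2903] T [ 0.0021  0.4638 -0.0112] gap 54.0
grasp [ 0.5428 -0.0265  0.1305] level: rx 9.0252806626663e-17 ry 0.2709961034930739
```

Stopped hard 8.8 mm below the pins. I push a bit firmer to confirm, and keep that push.

{"fn": "drive_tool", "kwargs": {"linear": [[0,0,2],[0,0,2.5],[0,0,2.5]], "rot": [[0,0,0],[0,0,0],[0,0,0]], "hand": [50,50,50]}}

```text
t: 13.55
tcp_pos: [0.5426, -0.0262, 0.1844]
tool_rot: [0.411, 0.911, -0.001, 0.004]
force: [-4.9, 1.4, 20.7]
finger_gap: 0.638
```

```bash
python3 st.py
python3 - <<'E'
from h import *
s=manip.sense(); ims=[]
for n in ['scene','side']:
    im=cams.snapshot(n); u,v=proj(n,[.53,.03,.1])[0].astype(int)
    ims.append(cv2.resize(im[v-45:v+45,u-60:u+60],(400,300),interpolation=cv2.INTER_CUBIC))
save(np.hstack(ims),'k.png')
E
python3 st.py
```

```text
t 13.55 tcp [ 0.5426 -0.0262  0.1844] z [ 0.0059 -0.0038] yaw 41.4 F [-4.9273  1.3923 20.7352] T [ 0.0464  1.0739 -0.0787] gap 54.5
grasp [ 0.5429 -0.0264  0.1304] level: rx 2.4556637877300807e-17 ry 0.3905238833530582
t 13.65 tcp [ 0.5426 -0.0262  0.1844] z [ 0.006  -0.0038] yaw 41.4 F [-4.6594  1.9984 21.3889] T [ 0.0347  1.0378 -0.1207] gap 54.3
grasp [ 0.5429 -0.0264  0.1304] level: rx 5.045027300113654e-17 ry 0.3905526758003212
```

View pics/k.png

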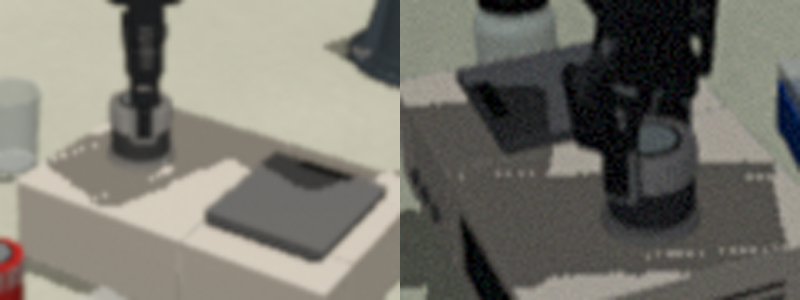

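The skirt sits on the flange with no gap, the lid is flat, and a 21 N push holds steady.

```bash
python3 -c "
from h import *
print(order.sign_off())"; python3 st.py
```

```text
the job is handed in; nothing more can be done
None
the job is handed in; nothing more can be done
```

The job is handed in at about 13.7 s of the 67 s allowed, with the lid shut and the filter cell held pushed home in the fingers. `sign_off` reports no verdict.

- **Lid:** I pressed it down at its front edge until it lay flat. The fingertips stopped at about 96 mm and read 45 N, against an expected lid top of 97 mm. It was still flat in the last pictures. That 45 N peak came through the fingertips; it is above the 40 N limit set for the arm and gripper body.
- **First try at the cell:** I gripped it about 3.5 mm off its axis. It wedged slightly tilted as I turned it about 48° clockwise, so I released it, centred and levelled the tool, and gripped again.
- **Pushing home:** Turning back about 15° while pressing lightly, to roughly 33° clockwise of the start, found the keyways. The cell then dropped 8.9 mm below where it met the pins (9 mm expected) to a hard stop.
- **Last checks:** The push held steady at about 21 N with the position unchanged, and the skirt showed no gap to the flange. The glassware, tip box and red look-alike were never approached. I did not measure their positions again, but nothing looked moved where they show in the last pictures.

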